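Load the walnut cracker and hold its run lever

ROBOT

A 6-joint arm with a two-finger parallel gripper is mounted at the origin on the work surface. World frame = base frame: x ahead of the robot, y to its left, z up, the work surface at z = 0. Lengths are in m, angles in rad, forces in N, time in s.
With the tool pointing down it reaches from about 0.225 to 0.875 m from the base axis. Payload 3.4 kg.
Tool frame: the origin (TCP) lies on the mounting face of the last link; the fingertips stand 173 mm ahead of it and the grasp point (between the pads) lies 155 mm ahead of it; z points along the fingers, y is the direction in which the jaws open and shut (so a half turn about z gives the same grasp; the last joint's range is limited). The gripper opens to 85 mm and grips with 20 to 120 N. Pads are 22 mm wide; open, the fingers measure 114 mm over their backs; the gripper's body (76 mm by 85 mm) begins 54 mm behind the grasp point. The pads swing forward as they close: fully open they stand 13 mm farther back than shut.
Start: joints at [1.165, 0.276, 1.505, -0, 1.361, -0.121], TCP at [0.162, 0.552, 0.405] pointing down, gripper open.
Joint ranges: [-2.89, 2.89], [-0.75, 2.08], [0.22, 2.7], [-1.18, 4.32], [0.11, 2.71], [-2.7, 2.7]. Speed limits (rad/s): [2.57, 2.57, 3.14, 3.14, 3.14, 3.14].

INTERFACE

Orientations are given as [roll, pitch, yaw] about the fixed x, y, z axes, in that order (R = Rz(yaw) Ry(pitch) Rx(roll)).
In Python, from rig import arm gives the robot as it stands. Calls block until the motion is done:
- arm.move_to(position, orientation): joint-space move of the TCP to a pose.
- arm.move_straight(position, rot=None, v=0.15, guard=None): straight line of the TCP; rot=None keeps the orientation; v is the mean speed in m/s. With guard (N) it stops when the force on the tool has changed by that much, and returns True; else False.
- arm.goto_joints(angles): joint-space move.
- arm.gripper_to(opening): opening from 0.0 (shut) to 1.0 (fully open); the grip force is fixed at half the most; returns when the fingers have stopped.
- arm.dwell(seconds).
- arm.ik(position, orientation): joint angles nearest the present ones, or None.
- arm.state(): the state.
- arm.camera(name): name is "side" or "top"; returns a dict with "img" (420x560x3 uint8, red, green, blue), "range_z" (420x560 float32, m along the optical axis (not along the pixel's ray), 0 where there is no reading), "fx", "fy", "cx", "cy" (pixels), "pose" (4x4, takes a point from camera to world coordinates). Camera axes: x right, y down, z forward; pixel columns grow to the right and rows downward; lengths in m; the calibration is good to about 2 mm. A picture is of the moment at which its call begins.
A pose or a line that the arm cannot do raises arm.Unreachable and nothing moves.
- arm.close_job(): hands the job in, once; it reports no verdict.
The state is a dict: "clock": time; "joint_pos": joint angles; "joint_vel": joint speeds; "tau": joint torques, N m; "position": TCP position; "eef_rot": TCP orientation; "wrist_force": force on the tool from outside, world axes, zero at the start; "wrist_torque": the same for the moment, N m; "width": opening from 0.0 (shut) to 1.0 (fully open).
Only numpy, scipy, OpenCV 4.12 (cv2) and the standard library are available. Lean on these libraries where they do the work, as an engineer would, in place of code of your own. Each camera call takes 0.05 s, during which the arm holds its last target.

TASK

Take the small aluminium pan by its black handle, tip all three walnuts into the cracker's hopper, then stand the empty pan upright on the counter and let go of it. Then push the cracker's red-padded spring lever half-way down, so that it is level, and finish while still holding it there: it springs back up if released. Leave the other things on the counter where they are.

Things in the scene. Friction and masses are not known exactly. Their poses are not given: they have to be found in the camera images.
- pan_grip (a point): Centre of the pan's black bar handle, at the place to grip. The handle is 14 mm wide, 22 mm tall and 100 mm long, level and straight, its middle 34 mm above the pan's underside. Axes are the pan's: x points along the handle towards the bowl, z up. The bowl's axis lies 105 mm along +x from here; the handle runs from 51 mm on the -x side to 49 mm on the +x side, where it meets the bowl.
- pan: Aluminium pan, 0.16 kg or so, with flared round bowl: 68 mm across at the bottom, 120 mm at the rim, 42 mm tall, wall 3 mm, floor 6 mm thick. Origin: centre of its underside; z up through the mouth, handle along -x. The wall leans out 32 degrees from upright, so walnuts roll out once it is tipped some 70 degrees or more.
- walnut_1: Whole walnut, round, 32 mm across, about 12 g; origin at its centre. Starts in the pan.
- walnut_2: Whole walnut, round, 32 mm across, about 12 g; origin at its centre. Starts in the pan.
- walnut_3: Whole walnut, round, 32 mm across, about 12 g; origin at its centre. Starts in the pan.
- cracker: Walnut cracker fixed to the counter: white housing 220 mm (x) by 180 mm (y) by 70 mm tall, with a square steel hopper on top (rim at 130 mm) and a lever bracket on its -y side, 115 mm tall. Origin: centre of its underside, straight below the hopper's centre; z up.
- hopper (a point): Centre of the hopper's mouth, in the plane of its rim, 130 mm above the counter. Axes as the cracker's. The hopper is open above, 160 mm by 160 mm inside, 2 sides along x and 2 along y, walls 4 mm, with a funnel floor some 50 mm below the rim.
- run_lever (a joint): Angle of the spring-loaded run lever, rad. 0: released, raised 0.35 rad (20 degrees) above level; 0.35: level, half-way, beside the green band; 0.70: bottom stop. Its hinge runs along the cracker's x axis at x = -50, y = -105, z = 100 mm in the cracker's frame and the lever points to the cracker's -y. At the pad it takes about 2.5 N to start, 5 N to hold level and 8 N at the bottom; it springs up when released.
- pad_top (a point): Centre of the top face of the lever's red pad, where it is pushed down. The pad is 50 by 50 mm and 12 mm thick. It lies 110 mm from the hinge along the lever and moves with it; when the lever is level this point is 106 mm above the counter.
- lever: The run lever: steel arm 16 mm wide with the red pad at its end; origin on its hinge: x along the hinge, -y along the lever towards the pad's middle (110 mm out), z square to the lever (upright when it is level).
- sugar_jar: Bystander: glass jar with white lid, 72 mm across, 120 mm tall. Origin at its underside.
- spice_can: Bystander: steel can with black lid, 56 mm across, 100 mm tall. Origin at its underside.
- mixing_bowl: Bystander: steel bowl, 150 mm across, 70 mm tall. Origin at its underside.
- pastry_brush: Bystander: brush lying flat, 200 mm long. Origin at its underside.
- mug: Bystander: white mug, 80 mm across, 90 mm tall. Origin at its underside.
- weight: Bystander: brass weight, 60 mm across, 70 mm tall. Origin at its underside.

How it is judged:
By the outcome, as a careful person would: the job done as asked, in the order asked, and still so for the second after the job is handed in, while the arm keeps its last pose, push and grip.
It also fails if it takes over 72 s, if anything falls off the work surface, if the arm or the gripper's body presses on something with over 40 N, if the wrist force passes 120 N, or if a joint passes its speed limit or range.

## Working session

There is one attempt and no reset: what is moved stays moved. The work goes in short steps, each a Python script; the robot and the scene stay as the last script left them, time stands still between calls to the robot, and variables do not carry over. Pictures are saved under pics/ and viewed, and the job is handed in when it is done.

```bash
mkdir -p pics; ls
python3 - <<'E'
from rig import arm
import cv2,numpy as np
for n in("top","side"):
    c=arm.camera(n); cv2.imwrite(f"pics/{n}0.png",c["img"][:,:,::-1]); np.savez(f"{n}0.npz",**c)
    print(n,c["fx"],c["fy"],c["cx"],c["cy"]);print(np.round(c["pose"],3))
s=arm.state();print(s)
E
```

```text
pics
top 468.70661583802433 468.70661583802433 278.1502672807432 210.06984336588795
[[-0.016 -0.994  0.11   0.413]
 [-1.     0.014 -0.017  0.026]
 [ 0.016 -0.11  -0.994  1.727]
 [ 0.     0.     0.     1.   ]]
side 520.0388752264996 520.0388752264996 276.465860631486 210.08821709595642
[[ 0.842 -0.309  0.442 -0.115]
 [-0.539 -0.515  0.666 -1.011]
 [ 0.022 -0.799 -0.601  1.043]
 [ 0.     0.     0.     1.   ]]
{'clock': 0.1, 'joint_pos': array([ 1.16499201e+00,  2.76543862e-01,  1.50601751e+00, -9.11582285e-06,
        1.36068197e+00, -1.21010660e-01]), 'joint_vel': array([ 8.16094702e-06, -2.32689470e-03, -1.95349294e-03, -7.46719929e-04,
        1.06135034e-03,  7.18548111e-04]), 'tau': array([ 1.80737559e-03, -4.17699444e+01, -2.46407068e+01, -9.46495362e-06,
        5.69622527e-03,  2.82019425e-05]), 'position': array([0.16149111, 0.55166456, 0.40391469]), 'eef_rot': array([-3.13995296e+00, -1.90416531e-04,  2.85680075e+00]), 'wrist_force': array([ 0.26691936, -0.50110604, -0.59263016]), 'wrist_torque': array([-0.0503479 , -0.05649463, -0.01612074]), 'width': 1.0039910324888723}
```

View pics/top0.png

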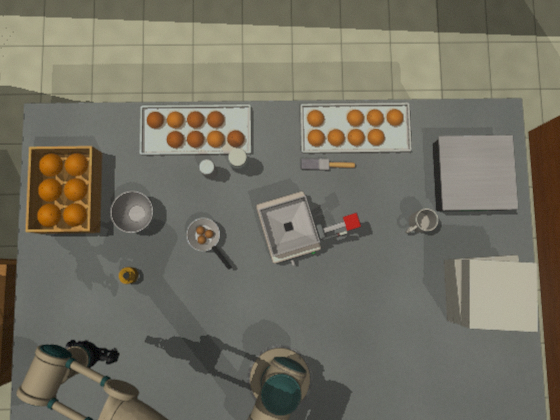

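View pics/side0.png

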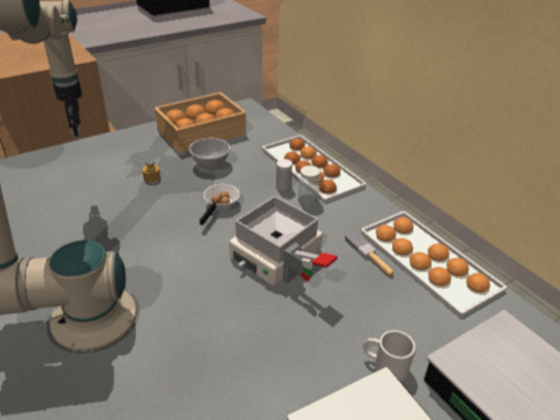

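The top view has the pan's bowl at (204,235) with its handle running to (230,266). The hopper is at (290,228) and the red pad at (352,221). Next I measure these with masks and ray casts.

```bash
cat > h.py <<'E'
import numpy as np,cv2
def cloud(c):
    v,u=np.mgrid[0:420,0:560]; z=c["range_z"]
    P=np.stack([(u-c["cx"])/c["fx"]*z,(v-c["cy"])/c["fy"]*z,z],-1)
    return P@c["pose"][:3,:3].T+c["pose"][:3,3]
def ray(c,uv,zp):
    uv=np.atleast_2d(np.asarray(uv,float))
    d=np.c_[(uv[:,0]-c["cx"])/c["fx"],(uv[:,1]-c["cy"])/c["fy"],np.ones(len(uv))]@c["pose"][:3,:3].T
    o=c["pose"][:3,3]; return o+d*((zp-o[2])/d[:,2])[:,None]
def proj(c,P):
    p=(np.atleast_2d(P)-c["pose"][:3,3])@c["pose"][:3,:3]
    return np.c_[p[:,0]/p[:,2]*c["fx"]+c["cx"],p[:,1]/p[:,2]*c["fy"]+c["cy"]]
E
python3 - <<'E'
from h import *
for n in("top","side"):
    c=dict(np.load(f"{n}0.npz")); im=c["img"].astype(int); P=cloud(c)
    x0,y0,x1,y1=(180,205,370,275) if n=="top" else (190,170,345,290)
    cv2.imwrite(f"pics/{n}0z.png",cv2.resize(c["img"][y0:y1,x0:x1,::-1],None,fx=4,fy=4,interpolation=cv2.INTER_CUBIC))
    R,G,B=im[...,0],im[...,1],im[...,2]
    red=(R>130)&(G<70)&(B<70)
    k,lab,st,ce=cv2.connectedComponentsWithStats(red.astype(np.uint8))
    for i in range(1,k):
        if st[i,4]>30:
            q=P[lab==i]; print(n,"red",ce[i],st[i],np.median(q,0),q[:,2].min(),q[:,2].max())
    dark=(im.max(-1)<50)
    k,lab,st,ce=cv2.connectedComponentsWithStats(dark.astype(np.uint8))
    for i in range(1,k):
        if 40<st[i,4]<600 and x0<ce[i,0]<x1 and y0<ce[i,1]<y1:
            q=P[lab==i]; print(n,"dark",ce[i],st[i],np.median(q,0))
    # hopper rim points by height
    m=(P[...,2]>.122)&(P[...,2]<.14)&(P[...,0]<.7)&(P[...,1]>-.15)&(P[...,1]<.12)
    print(n,"rim",m.sum(),cv2.minAreaRect(P[m][:,:2].astype(np.float32)))
    m=(P[...,2]>.06)&(P[...,2]<.078)&(P[...,0]>.2)&(P[...,0]<.6)&(P[...,1]>-.08)&(P[...,1]<.15)
    if m.sum(): print(n,"housing",m.sum(),cv2.minAreaRect(P[m][:,:2].astype(np.float32)))
    print("table z",np.median(P[300:320,300:400,2]) if n=="top" else P[300,180])
E
```

```text
top red [351.43069307 221.24752475] [343 213  18  18 202] [ 0.54575599 -0.25100137  0.14248413] -0.0030621290896382103 0.1553507066273596
top dark [221.22 256.71] [212 247  19  21 100] [0.43450766 0.20328226 0.04305849]
top rim 297 ((0.271534264087677, -0.021873533725738525), (0.21192538738250732, 0.7377833127975464), 86.386474609375)
top housing 559 ((0.5211740136146545, -0.021916352212429047), (0.20155082643032074, 0.1416075974702835), 15.968645095825195)
table z -0.0006324156456500862
side red [324.11864407 259.03389831] [312 253  25  13 177] [ 0.54001005 -0.25303449  0.14413968] -0.0014549951226154878 0.15263277877584513
side dark [207.8125     213.46428571] [200 204  16  20 112] [0.42814042 0.19833249 0.04159689]
side dark [250.62745098 266.2745098 ] [245 262  11  10  51] [ 0.4247879  -0.07460352  0.03086264]
side rim 1174 ((0.22410570085048676, -0.05952201783657074), (0.8211850523948669, 0.20506998896598816), 3.9872512817382812)
side housing 613 ((0.4948291480541229, -0.02459411323070526), (0.17790114879608154, 0.10633234679698944), 2.1607112884521484)
table z [ 0.21243655 -0.05881986 -0.00234346]
```

```bash
sleep 1
```

```text
(no output)
```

View pics/top0z.png

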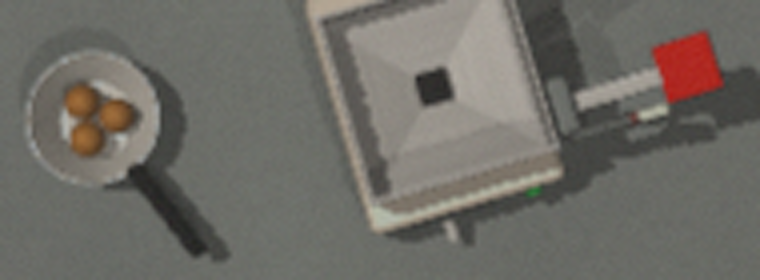

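View pics/side0z.png

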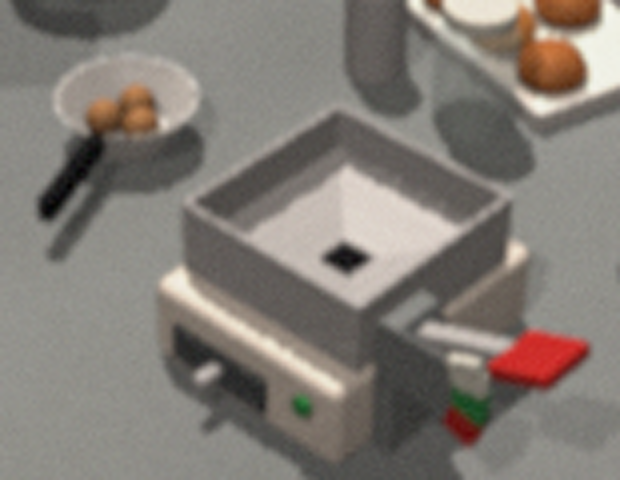

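Run:
```python
from h import *
T=dict(np.load("top0.npz"));S=dict(np.load("side0.npz"))
q=np.array([[345,110],[512,200],[365,305],[187,203]])/4+[190,170]-.4
H=ray(S,q,.13);print("rim side",np.round(H,3),"centre",H.mean(0),"len",[np.linalg.norm(H[i]-H[i-1]) for i in range(4)])
e=lambda a:np.degrees(np.arctan2(a[1],a[0]))
print([e(H[(i+1)%4]-H[i]) for i in range(4)])
for z in(.07,.075,.08): print("hole",z,ray(T,[434/4+180-.4,86/4+205-.4],z),ray(S,[345/4+190-.4,257/4+170-.4],z))
# pan bowl
print("bowl T",ray(T,[203.1-.4,234.5-.4],.042),ray(T,[[25/4+180,234],[160/4+180,234]],.042)[:,1])
print("bowl S",ray(S,[[54/4+190,98/4+170],[200/4+190,98/4+170]],.042))
for c,n in((T,"T"),(S,"S")):
    im=c["img"].astype(int);m=(im.max(-1)<50).astype(np.uint8)
    k,lab,st,ce=cv2.connectedComponentsWithStats(m)
    t=(221,257) if n=="T" else (208,213)
    i=np.argmin(np.hypot(*(ce-t).T)); v,u=np.where(lab==i)
    p=ray(c,np.c_[u,v],.042); mu=p.mean(0); w,V=np.linalg.eigh(np.cov((p-mu)[:,:2].T)); a=V[:,1]; a=a*np.sign(a[1])
    s=(p-mu)[:,:2]@a; print(n,"handle mean",mu,"dir",a,e(a),s.min(),s.max(), "ends",mu[:2]+a*s.min(),mu[:2]+a*s.max())
P=cloud(T)
for c in(T,S):
    P=cloud(c); im=c["img"].astype(int); m=(im[...,0]>130)&(im[...,1]<70)&(im[...,2]<70)&(P[...,2]>.11)
    q=P[m]; print("pad",q.mean(0),np.median(q,0), cv2.minAreaRect(q[:,:2].astype(np.float32)))
```

```text
rim side [[ 0.591  0.057  0.13 ]
 [ 0.634 -0.098  0.13 ]
 [ 0.481 -0.139  0.13 ]
 [ 0.433  0.019  0.13 ]] centre [ 0.5349393  -0.04022411  0.13      ] len [np.float64(0.16216005510610682), np.float64(0.16058777184806283), np.float64(0.15805852470835968), np.float64(0.1652495960612287)]
[np.float64(-74.49432254456153), np.float64(-164.74367812139215), np.float64(106.89837868579271), np.float64(13.632388221317388)]
hole 0.07 [[ 0.53758778 -0.03693252  0.07      ]] [[ 0.53734273 -0.02923856  0.07      ]]
hole 0.075 [[ 0.5372108  -0.03674157  0.075     ]] [[ 0.53399088 -0.03428615  0.075     ]]
hole 0.08 [[ 0.53683382 -0.03655062  0.08      ]] [[ 0.53063903 -0.03933373  0.08      ]]
bowl T [[0.51537098 0.26894258 0.042     ]] [0.32776829 0.20700879]
bowl S [[0.46071035 0.29592711 0.042     ]
 [0.56454911 0.23391799 0.042     ]]
T handle mean [0.43365913 0.20284759 0.042     ] dir [0.78724116 0.61664525] 38.07156434991855 -0.04833625434104608 0.045588339087946406 ends [0.39560685 0.17304127] [0.46954815 0.23095943]
S handle mean [0.4265737  0.19571381 0.042     ] dir [0.77808158 0.62816324] 38.914739291635776 -0.05191375760656001 0.05265691605074014 ends [0.38618056 0.16310349] [0.46754507 0.22879095]
pad [ 0.54505951 -0.24989836  0.14272896] [ 0.5454168  -0.25032392  0.14259019] ((0.5451098084449768, -0.25055673718452454), (0.04741858318448067, 0.04634752497076988), 16.30936622619629)
pad [ 0.53966783 -0.25300892  0.14336737] [ 0.53944923 -0.25320911  0.14434649] ((0.5406491756439209, -0.25123709440231323), (0.04829367995262146, 0.04653904214501381), 13.415340423583984)
```

```bash
cat >> h.py <<'E'
from scipy.spatial.transform import Rotation as Ro
PSI=np.radians(38.7); GRIP=np.array([.432,.2015,.034]); HOP=np.array([.536,-.0385,.13]); YAW=np.radians(15.3)
def Rpan(psi,tip=0,side=1):  # tip: rotation about the pan's x
    return Ro.from_euler("ZX",[psi,tip*side])
def tool(Rp,g,flip):  # pan orientation & grip point -> TCP pos, rpy
    R=Rp*Ro.from_euler("ZX",[np.pi*flip,np.pi])
    return np.asarray(g)-.155*R.as_matrix()[:,2], R.as_euler("xyz")
E
python3 - <<'E'
from h import *
from rig import arm
for flip in(0,1):
    p,r=tool(Rpan(PSI),GRIP,flip); q=arm.ik(p,r); print("grasp",flip,p,None if q is None else np.round(q,2))
for psi in range(-180,180,15):
  for side in(1,-1):
    ps=np.radians(psi); Rp=Rpan(ps,np.radians(100),side); m=Rp.as_matrix()
    d=-Rpan(ps,np.radians(90),side).as_matrix()[:,2]   # tool direction when horizontal
    g=HOP+.035*d-.105*m[:,0]; g[2]=.22
    for flip in(0,1):
        qs=[]
        for t in(0,50,100):
            p,r=tool(Rpan(ps,np.radians(t),side),g+[0,0,.02*(t==0)],flip); q=arm.ik(p,r); qs.append(q)
        if all(q is not None for q in qs): print(psi,side,flip,[np.round(q,2).tolist() for q in qs])
E
```

```text
grasp 0 [0.432  0.2015 0.189 ] [ 0.29  0.36  2.01 -0.    0.77  1.19]
grasp 1 [0.432  0.2015 0.189 ] [ 0.29  0.36  2.01 -0.    0.77 -1.96]
-180 -1 0 [[-0.11, 0.38, 1.37, 0.0, 1.39, -1.68], [-0.5, 0.56, 1.44, 0.74, 1.64, -2.21], [-0.59, 0.91, 1.53, 1.21, 2.08, -2.48]]
-180 -1 1 [[-0.11, 0.38, 1.37, -0.0, 1.39, 1.46], [-0.5, 0.56, 1.44, 0.74, 1.64, 0.93], [-0.59, 0.91, 1.53, 1.21, 2.08, 0.66]]
-165 -1 0 [[-0.07, 0.36, 1.4, 0.0, 1.38, -1.91], [-0.42, 0.61, 1.33, 0.66, 1.79, -2.31], [-0.49, 0.96, 1.38, 1.12, 2.22, -2.43]]
-165 -1 1 [[-0.07, 0.36, 1.4, -0.0, 1.38, 1.23], [-0.42, 0.61, 1.33, 0.66, 1.79, 0.84], [-0.49, 0.96, 1.38, 1.12, 2.22, 0.71]]
-150 -1 0 [[-0.04, 0.34, 1.44, 0.0, 1.36, -2.14], [-0.34, 0.65, 1.25, 0.56, 1.92, -2.43], [-0.4, 1.0, 1.26, 1.02, 2.37, -2.41]]
-150 -1 1 [[-0.04, 0.34, 1.44, -0.0, 1.36, 1.01], [-0.34, 0.65, 1.25, 0.56, 1.92, 0.72], [-0.4, 1.0, 1.26, 1.02, 2.37, 0.73]]
-135 -1 0 [[-0.02, 0.3, 1.49, 0.0, 1.35, -2.37], [-0.25, 0.68, 1.19, 0.45, 2.02, -2.57], [-0.3, 1.03, 1.18, 0.88, 2.5, -2.46]]
-135 -1 1 [[-0.02, 0.3, 1.49, -0.0, 1.35, 0.77], [-0.25, 0.68, 1.19, 
[... 3499 characters left out ...]
3, 0.67, 1.22, -0.62, 1.88, 2.33], [0.04, 1.02, 1.22, -1.14, 2.31, 2.33]]
135 -1 1 [[-0.25, 0.38, 1.37, 0.0, 1.39, 2.11], [-0.68, 0.34, 1.84, 1.0, 1.13, 1.14], [-0.83, 0.79, 2.06, 1.58, 1.75, 0.29]]
150 -1 0 [[-0.2, 0.39, 1.36, 0.0, 1.4, -1.25], [-0.63, 0.42, 1.7, 0.91, 1.31, -2.06], [-0.76, 0.82, 1.87, 1.43, 1.83, -2.69]]
150 -1 1 [[-0.2, 0.39, 1.36, 0.0, 1.4, 1.89], [-0.63, 0.42, 1.7, 0.91, 1.31, 1.08], [-0.76, 0.82, 1.87, 1.43, 1.83, 0.45]]
165 -1 0 [[-0.16, 0.39, 1.36, 0.0, 1.4, -1.47], [-0.57, 0.49, 1.56, 0.82, 1.48, -2.13], [-0.68, 0.87, 1.69, 1.31, 1.94, -2.57]]
165 -1 1 [[-0.16, 0.39, 1.36, 0.0, 1.4, 1.68], [-0.57, 0.49, 1.56, 0.82, 1.48, 1.01], [-0.68, 0.87, 1.69, 1.31, 1.94, 0.57]]
```

Run:
```python
from h import *
from rig import arm
arm.gripper_to(1.0) if arm.state()["width"]<.95 else None
p,r=tool(Rpan(PSI),GRIP,1)
arm.move_to(p+[0,0,.12],r)
arm.move_straight(p,v=.12,guard=8)
print(arm.state()["position"],p,arm.state()["wrist_force"],arm.state()["clock"])
c=arm.camera("side");cv2.imwrite("pics/s1.png",cv2.resize(c["img"][140:300,120:330,::-1],None,fx=3,fy=3))
```

```text
[0.43234519 0.20167669 0.18951997] [0.432  0.2015 0.189 ] [0.2617539  0.28271631 0.73777997] 2.9083
```

View pics/s1.png

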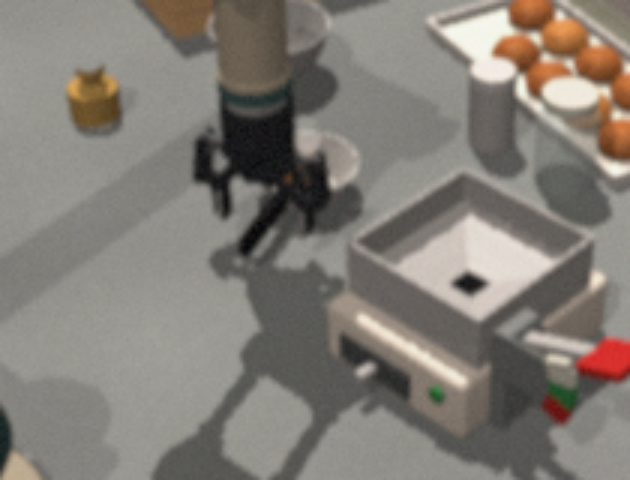

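The open fingers stand either side of the handle, which is at about (265,215) in this crop. I'll close and lift.

Run:
```python
from h import *
from rig import arm
f0=arm.state()["wrist_force"]
arm.gripper_to(0.0); print("w",arm.state()["width"]*85)
p,r=tool(Rpan(PSI),GRIP,1)
arm.move_straight(p+[0,0,.06],v=.08)
arm.move_straight(p+[0,0,.23],v=.15)
s=arm.state();print(s["width"]*85,s["wrist_force"]-f0,s["clock"])
for n in("side","top"):
    c=arm.camera(n)
    if n=="side":cv2.imwrite("pics/s2.png",cv2.resize(c["img"][80:290,120:330,::-1],None,fx=2.8,fy=2.8))
    else:cv2.imwrite("pics/t2.png",cv2.resize(c["img"][180:320,130:330,::-1],None,fx=3.5,fy=3.5))
```

```text
w 13.394061208370456
12.776758478903236 [ 0.54631542 -0.52240103 -1.961537  ] 5.7917
```

View pics/s2.png

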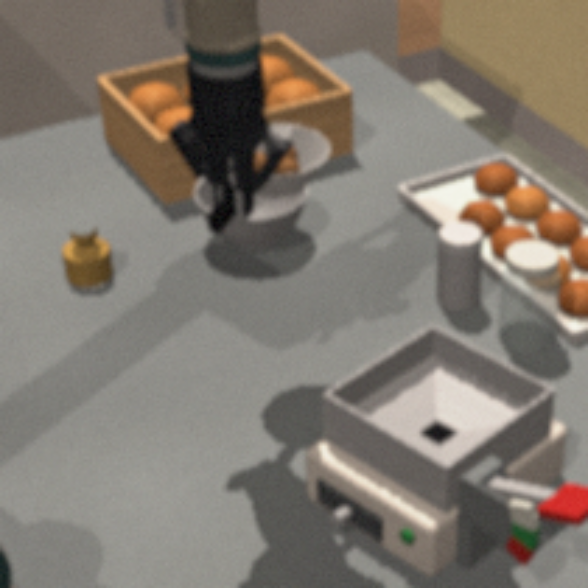

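View pics/t2.png

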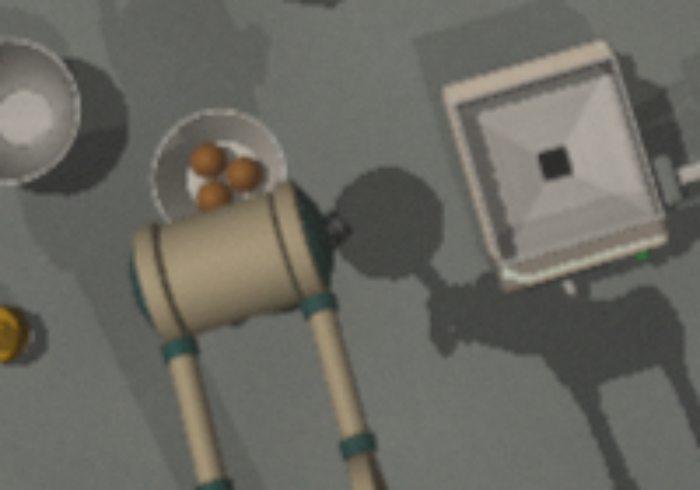

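The pan is held level with all three walnuts inside, at about (225,178) in the top crop. I'll carry it over and start tipping.

```bash
cat >> h.py <<'E'
PP=np.radians(-65)
def pour(t,off=.04):
    R=Rpan(PP,np.radians(t),-1); d=np.array([np.cos(PP+np.pi/2),np.sin(PP+np.pi/2),0])
    g=HOP+off*d-.105*R.as_matrix()[:,0]; g[2]=.25-.027*min(1,t/60)
    return tool(R,g,1)
E
python3 - <<'E'
from h import *
from rig import arm
for t in range(0,101,10):
    p,r=pour(t); q=arm.ik(p,r); print(t,np.round(p,3),None if q is None else np.round(q,2))
p,r=pour(0)
arm.move_straight(p,r,v=.14)
for t in(10,20,30,40):
    p,r=pour(t); arm.move_straight(p,r,v=.1)
s=arm.state();print(s["position"],s["width"]*85,s["clock"])
for n in("side","top"):
    c=arm.camera(n)
    cv2.imwrite(f"pics/{n}3.png",cv2.resize(c["img"][130:300,160:370,::-1],None,fx=3,fy=3))
E
```

```text
0 [0.528 0.074 0.405] [ 0.01  0.21  1.59  0.    1.34 -0.43]
10 [0.552 0.085 0.398] [ 0.05  0.3   1.49 -0.07  1.51 -0.38]
20 [0.576 0.096 0.387] [ 0.08  0.4   1.39 -0.12  1.68 -0.35]
30 [0.598 0.106 0.371] [ 0.11  0.5   1.3  -0.17  1.84 -0.33]
40 [0.618 0.116 0.351] [ 0.13  0.59  1.23 -0.21  1.99 -0.32]
50 [0.635 0.124 0.327] [ 0.15  0.69  1.16 -0.26  2.13 -0.33]
60 [0.65  0.13  0.301] [ 0.16  0.78  1.12 -0.31  2.26 -0.34]
70 [0.66  0.135 0.276] [ 0.17  0.86  1.08 -0.37  2.38 -0.36]
80 [0.666 0.138 0.25 ] [ 0.17  0.93  1.07 -0.43  2.48 -0.4 ]
90 [0.668 0.139 0.223] [ 0.18  0.99  1.08 -0.5   2.58 -0.44]
100 [0.666 0.138 0.196] [ 0.17  1.05  1.11 -0.58  2.66 -0.48]
[0.61776418 0.11542815 0.35134035] 13.132683018599367 9.6
```

View pics/side3.png

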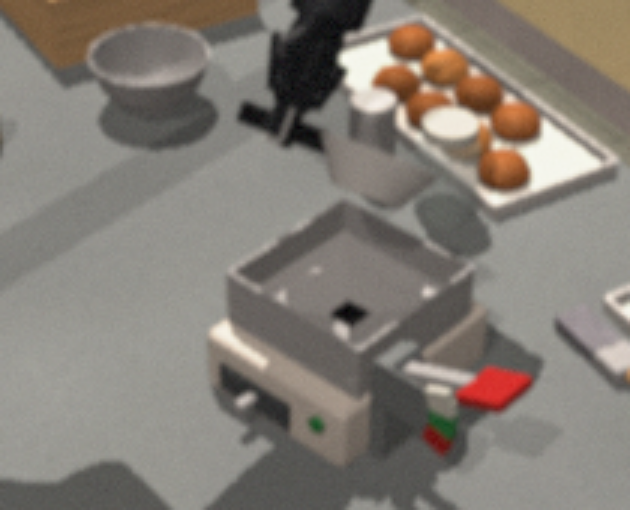

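View pics/top3.png

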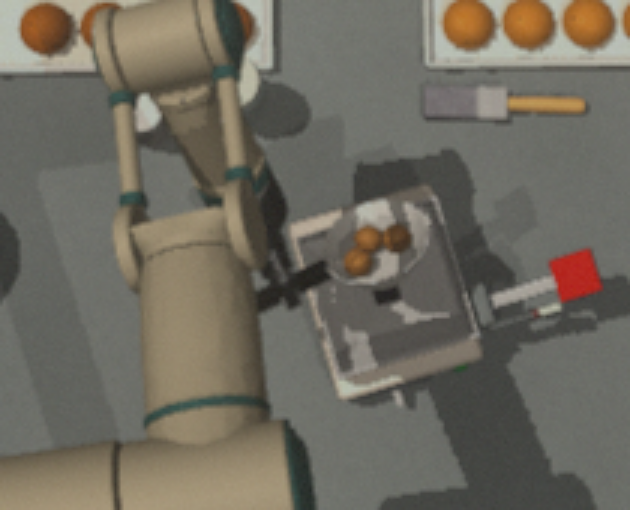

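The picture shows the mouth opens towards +x, away from the robot. My offset must therefore have the opposite sign, so I'll shift the bowl back before tipping further.

```bash
sed -i 's/off=.04)/off=-.045)/' h.py
python3 - <<'E'
from h import *
from rig import arm
T=dict(np.load("top0.npz")); print("jar,can",ray(T,[[237,157],[207,167]],.11))
for t in range(40,96,10):
    p,r=pour(t); q=arm.ik(p,r); print(t,np.round(p,3),None if q is None else np.round(q,2))
p,r=pour(40); arm.move_straight(p,r,v=.08)
for t in(48,55):
    p,r=pour(t); arm.move_straight(p,r,v=.06)
s=arm.state();print(s["position"],s["width"]*85,s["clock"])
for n in("side","top"):
    c=arm.camera(n)
    cv2.imwrite(f"pics/{n}4.png",cv2.resize(c["img"][130:300,160:370,::-1],None,fx=3,fy=3))
E
```

```text
jar,can [[0.78017833 0.13961719 0.11      ]
 [0.74581241 0.24461319 0.11      ]]
40 [0.541 0.08  0.351] [ 0.09  0.47  1.45 -0.23  1.88 -0.34]
50 [0.558 0.088 0.327] [ 0.11  0.57  1.4  -0.27  2.01 -0.33]
60 [0.572 0.094 0.301] [ 0.13  0.66  1.37 -0.31  2.12 -0.32]
70 [0.583 0.099 0.276] [ 0.14  0.74  1.34 -0.36  2.23 -0.33]
80 [0.589 0.102 0.25 ] [ 0.15  0.82  1.34 -0.4   2.33 -0.34]
90 [0.591 0.103 0.223] [ 0.15  0.89  1.35 -0.45  2.42 -0.35]
[0.56589757 0.0912872  0.31426747] 13.043216935305933 11.975
```

View pics/side4.png

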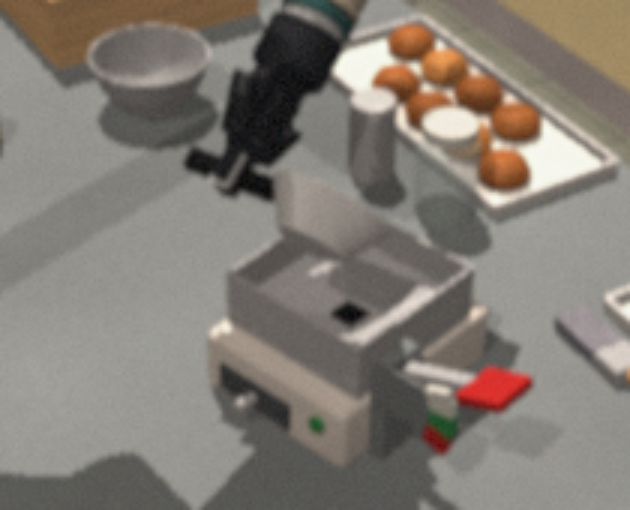

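View pics/top4.png

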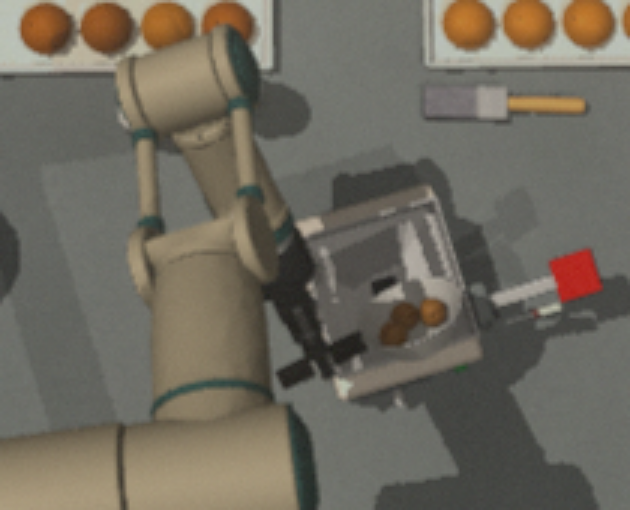

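At 55° the three walnuts sit against the low wall, at about (410,322) in the top crop, above the hopper's near half. I'll tip on slowly.

Run:
```python
from h import *
from rig import arm
for t in(60,65,70,75,80,86,92):
    p,r=pour(t); arm.move_straight(p,r,v=.05)
arm.dwell(.5)
s=arm.state();print(s["position"],s["width"]*85,s["wrist_force"],s["clock"])
for n in("side","top"):
    c=arm.camera(n)
    cv2.imwrite(f"pics/{n}5.png",cv2.resize(c["img"][130:300,160:370,::-1],None,fx=3,fy=3))
```

```text
[0.59123363 0.10311385 0.21781071] 13.041472159821906 [ 0.21329998  0.56416625 -1.47394214] 15.65
```

View pics/side5.png

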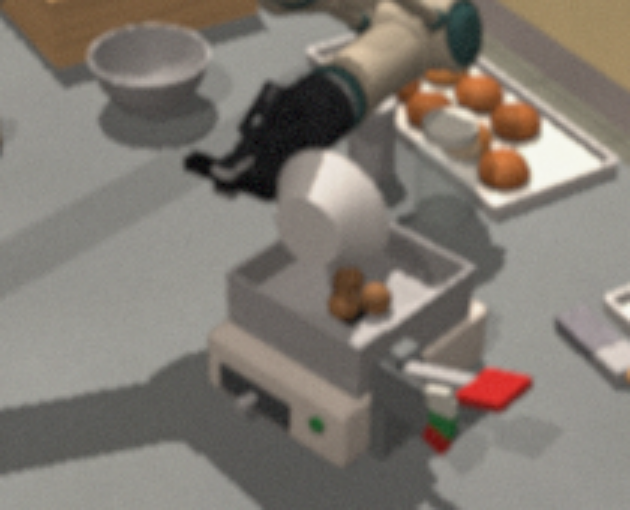

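View pics/top5.png

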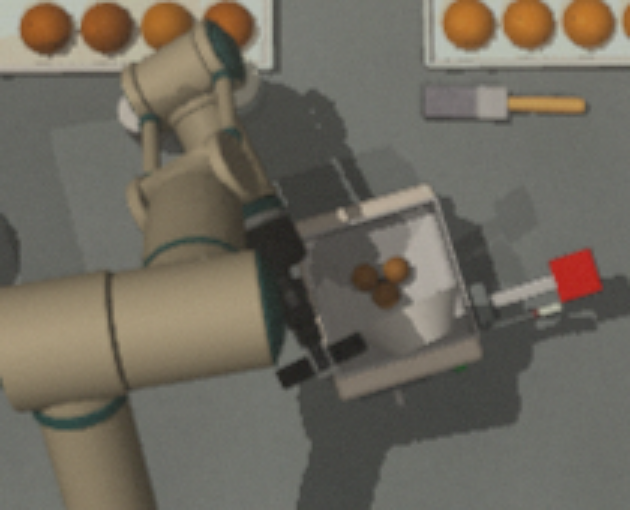

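All three walnuts lie in the hopper, around (355,295) in the side crop and (382,280) in the top crop. I'll reverse the path and set the pan back at its own free spot.

Run:
```python
from h import *
from rig import arm
for t in(75,60,45,30,15,0):
    p,r=pour(t); arm.move_straight(p,r,v=.12)
p,r=tool(Rpan(PSI),GRIP,1)
arm.move_straight(p+[0,0,.226],r,v=.16)
arm.move_straight(p+[0,0,.025],v=.15)
s=arm.state();print(s["clock"])
for n in("side","top"):
    c=arm.camera(n)
    cv2.imwrite(f"pics/{n}6.png",cv2.resize(c["img"][130:300,160:370,::-1],None,fx=3,fy=3))
g=arm.move_straight(p-[0,0,.003],v=.03,guard=4)
s=arm.state();print(g,s["position"]-p,s["wrist_force"],s["clock"])
```

```text
22.2833
True [-0.00020153 -0.00012441 -0.00023747] [-1.76147605 -0.45517585  6.58112199] 23.1667
```

View pics/side6.png

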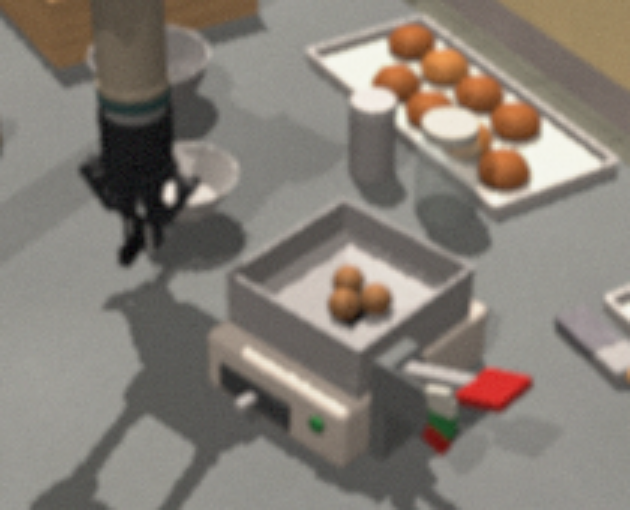

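Contact came at the expected height (0.2 mm off), and the hopper still shows all three walnuts. Next: release, retreat, then go over the lever pad.

```bash
cat >> h.py <<'E'
C=Ro.from_euler("Z",YAW)
PADL=HOP*[1,1,0]+C.apply([-.05,-.215,.106])
E
python3 - <<'E'
from h import *
from rig import arm
arm.gripper_to(1.0)
p,r=tool(Rpan(PSI),GRIP,1)
arm.move_straight(p+[0,0,.2],r,v=.15)
for a in(0,90,180,270):
    rr=(Ro.from_euler("Z",YAW+np.radians(a))*Ro.from_euler("X",np.pi)).as_euler("xyz")
    q=arm.ik(PADL+[0,0,.173],rr); print(a,PADL,None if q is None else np.round(q,2))
s=arm.state();print(s["clock"],s["width"])
for n in("side","top"):
    c=arm.camera(n)
    cv2.imwrite(f"pics/{n}7.png",cv2.resize(c["img"][130:300,160:370,::-1],None,fx=3,fy=3))
E
```

```text
0 [ 0.54450483 -0.2590735   0.106     ] [-0.56  0.41  1.63 -0.    1.1   0.74]
90 [ 0.54450483 -0.2590735   0.106     ] [-0.56  0.41  1.63  0.    1.1  -0.83]
180 [ 0.54450483 -0.2590735   0.106     ] [-0.56  0.41  1.63  0.    1.1  -2.4 ]
270 [ 0.54450483 -0.2590735   0.106     ] [-0.56  0.41  1.63  0.    1.1   2.32]
25.35 1.0034841636265723
```

View pics/side7.png

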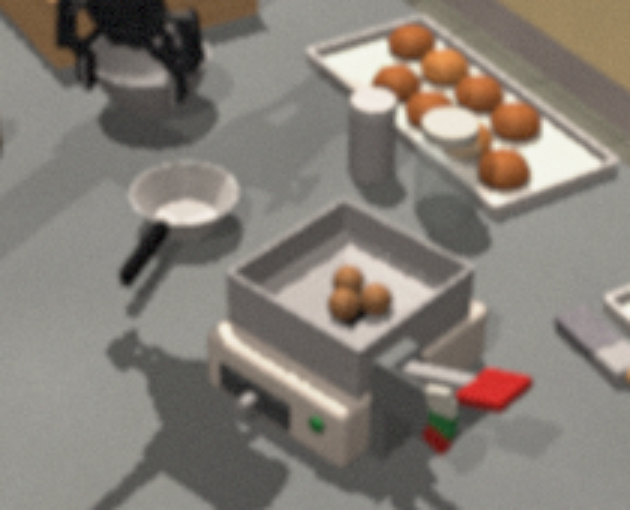

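The pan stands upright and empty, with the gripper clear of it, at about (185,195). Now the lever, with shut fingers and a guarded first touch.

Run:
```python
from h import *
from rig import arm
r=(Ro.from_euler("Z",YAW+np.pi/2)*Ro.from_euler("X",np.pi)).as_euler("xyz")
arm.move_to(PADL+[0,0,.173+.10],r)
arm.gripper_to(0.0)
arm.move_straight(PADL+[0,0,.173+.055],v=.1)
f0=arm.state()["wrist_force"]
g=arm.move_straight(PADL+[0,0,.173+.01],v=.03,guard=1.5)
s=arm.state();print(g,"tip z at touch",s["position"][2]-.173,s["position"][:2]-PADL[:2],s["wrist_force"]-f0)
arm.move_straight(PADL+[0,0,.173],v=.03); arm.dwell(.3)
s=arm.state();print("tip z",s["position"][2]-.173,s["position"][:2]-PADL[:2],s["wrist_force"]-f0,s["clock"])
for n in("side","top"):
    c=arm.camera(n);np.savez(f"{n}8.npz",**c)
    cv2.imwrite(f"pics/{n}8.png",cv2.resize(c["img"][180:300,230:380,::-1],None,fx=4,fy=4,interpolation=cv2.INTER_CUBIC))
```

```text
True tip z at touch 0.1477039532978397 [ 1.50167668e-05 -6.52136308e-05] [-0.25301122 -0.22328617  2.0144336 ]
tip z 0.10634084959595763 [ 0.00014336 -0.00029909] [ 0.06643764 -3.96842692  4.90111688] 31.0667
```

View pics/side8.png

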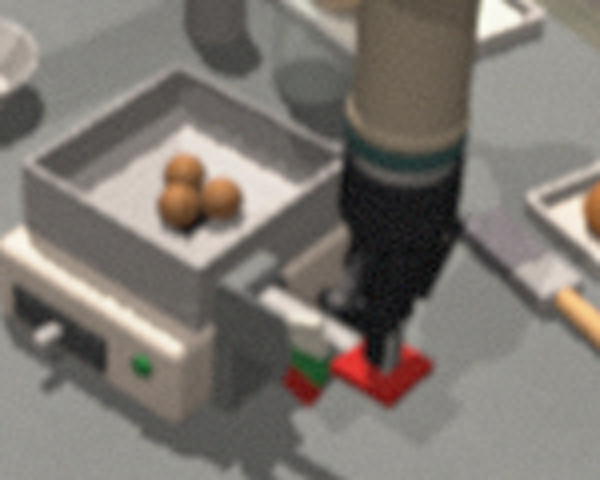

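View pics/top8.png

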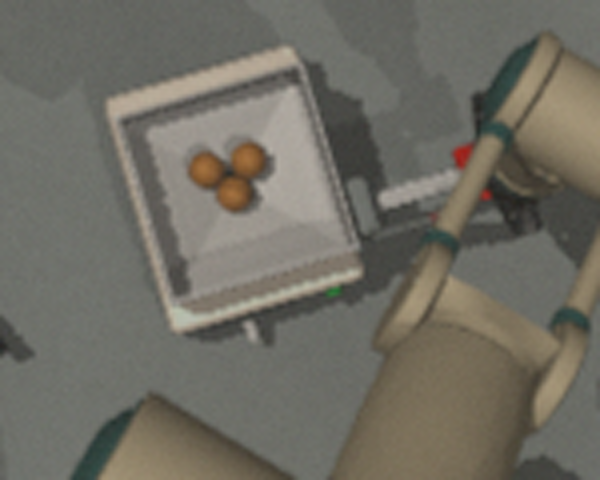

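Run:
```python
from h import *
for n in("side","top"):
    c=dict(np.load(n+"8.npz"));P=cloud(c);im=c["img"].astype(int)
    m=(im[...,0]>150)&(im[...,1]<60)&(im[...,2]<60)&(P[...,2]>.07)&(P[...,2]<.17)
    q=C.inv().apply(P[m]-HOP*[1,1,0]); print(n,m.sum(),q.mean(0),np.median(q[:,2]))
    if m.sum()>30:
        k=q[:,1]<-.1
        A=np.c_[q[k][:,:2]-[-.05,-.215],np.ones(k.sum())]; w=np.linalg.lstsq(A,q[k][:,2],rcond=None)[0]; print("slope x,y,z@c",w, q[k].min(0),q[k].max(0))
    # lever arm (bright, between bracket and pad)
    Q=C.inv().apply((P-HOP*[1,1,0]).reshape(-1,3)).reshape(P.shape)
    m=(abs(Q[...,0]+.05)<.007)&(Q[...,1]<-.13)&(Q[...,1]>-.185)&(Q[...,2]>.07)&(Q[...,2]<.15)&(im.min(-1)>110)
    q=Q[m]
    if len(q)>8: print("arm",len(q),np.polyfit(q[:,1]+.16,q[:,2],1))
```

```text
side 47 [-0.06477041 -0.20338716  0.10458845] 0.10427675303788186
slope x,y,z@c [-0.00213388 -0.03966948  0.10501761] [-0.0738865  -0.22168079  0.09851649] [-0.03127057 -0.18939334  0.11371956]
arm 49 [0.01323016 0.10477431]
top 7 [-0.02885604 -0.19542106  0.10623165] 0.10654361006601465
arm 53 [-0.0072963   0.10609955]
```

The lever's slope is about 0.01 rad, its pad top is at 105–106 mm, and the push is 4.9 N. It is level, so I'm handing in.

Run:
```python
from rig import arm
arm.close_job(); print(arm.state()["clock"],arm.state()["position"])
```

```text
the job is handed in; nothing more can be done
the job is handed in; nothing more can be done
```

The job is handed in, and my last checks say all three parts were done in the order asked. I gripped the pan by its handle, tipped all three walnuts into the hopper and stood the empty pan back at its starting spot. I then pushed the red pad down with shut fingers and held it level, with the clock at about 31 s of the 72 s allowed.

- **Walnuts and pan:** the last pictures show three walnuts in the hopper. A picture after the release shows the pan upright, empty and clear of the gripper.
- **Lever:** the fingertips were at 106.3 mm, against 106 mm for level, pushing with 4.9 N, against the 5 N given. The depth images put the lever arm's slope within about 0.015 rad of level; the pad's own noisier fit gave 0.04 rad.
- **Sideways force:** about 4 N of sideways force remained at the fingertips while holding, probably friction on the pad.
- **Corrected on the way:** I first offset the pan over the hopper in the wrong direction. The pictures at 40° of tilt showed it, and I fixed it before any walnut left the pan.
- **Not measured:** I planned the arm's path to clear the other things on the counter and saw none disturbed in the pictures, but I did not re-measure their positions at the end.

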